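# Focus the inspection camera and hold the mirror on a valve's hidden side port

### The job

Show the inspection camera the side port of the valve that stands in the round nest. First turn the focus dial on top of the camera until its pointer lines up with the index tab on the dial's rim (leave the tab where it is clipped); then turn the spring-return mirror by the paddle above its glass until the camera, looking into the mirror, has the port in the middle of its picture, and keep holding the mirror there: it springs back if let go, so finish still holding it, at rest. Keep your fingers off the glass and leave everything else on the cart where it stands.

Things in the scene. Friction and masses are not known exactly. Their poses are not given: they have to be found in the camera images.
- focus_grip (a point): Grasp point of the focus dial, on the dial's vertical axis, 128 mm above the worktop. The dial stands on the grey box-shaped inspection camera (78 x 66 mm, top 96 mm above the worktop) at one end of a flat base plate (270 x 84 x 12 mm); its grip is a black upright bar 38 mm long, 13 mm thick, its top 139 mm and its foot 104 mm above the worktop (below that a flat 38 mm disc). Its x axis lies along the bar towards the pointer, its z axis up.
- pointer (a point): Tip of the dial's pointer, a small nose with a white line at one end of the bar's foot, 25 mm from the dial's axis; turns with the dial.
- index_tab (a point): Inner end of the index tab, a small dark steel clip (5.5 mm wide) on the rim of the fixed scale disc (63 mm across) round the dial, 26 mm from the dial's axis; its outer end is 38 mm from the axis and its top 103 mm above the worktop. Its x axis points outwards from the dial's axis. It stays where it is unless pushed hard.
- focus (a joint): Angle of the dial's pointer in rad about the dial's vertical axis, counter-clockwise from above; 0 where the pointer is square to the camera's optical axis, on the left seen along the way the lens looks. Starts at 0 to 0.3; stops at -0.3 and 2.4. Light friction (0.03 N m): it stays where it is left.
- index (a joint): Angle of the index tab in rad, same axis, sense and zero as the dial's pointer: the pointer meets the tab when both angles are equal. 0.75 to 1.45, different each time.
- lens (a point): Centre of the camera lens's front glass, 70 mm above the worktop. The lens looks level along the base plate straight at the mirror's axis, 84 mm away.
- mirror_axis (a point): Point on the mirror's vertical turning axis, in the front face of the glass and at its centre, 70 mm above the worktop. The mirror (58 x 52 mm glass in a black frame 68 mm wide, 101 mm high over the worktop) stands on the other end of the base plate, 160 mm from the dial's axis.
- mirror_grip (a point): Grasp point of the mirror's paddle, on the mirror's axis, 128 mm above the worktop: an upright ribbed black plate above the frame, parallel to the glass, 38 mm wide, 12 mm thick, top 140 mm and foot 107 mm above the worktop. Its -x axis points the way the glass faces, its z axis up.
- mirror (a joint): Angle of the mirror in rad, counter-clockwise from above; 0 (parked, where its spring brings it back) faces straight into the lens, so at angle a the camera's centre line is thrown off at 2a from the direction mirror-to-lens. Stops at 0 and 1.5. The spring takes 0.03 N m at 0 and 0.12 N m at 1.5 to overcome.
- view_line (a point): The camera's centre line after the mirror: starts on the mirror's axis 70 mm above the worktop, and its -x axis points, level, where the middle of the camera's picture looks (at the start back at the lens); it turns by twice the mirror's angle.
- port (a point): Centre of the valve's open side port: a lozenge-shaped flange about 52 x 34 mm with a 16 mm hole, facing outwards and about 35 degrees upwards, 69 mm above the worktop, 27 mm from the valve's vertical axis. It lies roughly towards the mirror (within about 45 degrees), 0.14 to 0.20 m from the mirror's axis, and is hidden from above by the valve's wide top.
- valve_centre (a point): On the vertical axis of the valve to be inspected, half-way up it (83 mm above the worktop). A cast valve body with an orange ring, 72 x 89 x 106 mm, fast in a round pale metal nest (101 mm across, its top rim 34 mm above the worktop) on a dark 110 mm foot: the only valve in a nest.
- ring: Bystander: loose orange ring, 70 mm across, 12 mm high, lying flat; origin under its centre.
- bottle: Bystander: small white oil bottle with a red spout, 38 mm across, 126 mm high; origin under its centre.
- tub: Bystander: flat grease tub with a yellow lid, 66 mm across, 42 mm high, behind the mirror; origin under its centre.
- hex_key: Bystander: black hex key lying flat beside the base plate, 113 x 35 x 7 mm; origin under its centre.

How it is judged:
By the outcome, as a careful person would: the job done as asked, in the order asked, and still so for the second after the job is handed in, while the arm keeps its last pose, push and grip.
It also fails if it takes over 43 s, if anything falls off the work surface, if the arm or the gripper's body presses on something with over 40 N, if the wrist force passes 120 N, or if a joint passes its speed limit or range.

### The arm

A 6-joint arm with a two-finger parallel gripper is mounted at the origin on a cart in front of the work surface, level with it; the furniture and walls round the work are solid. World frame = base frame: x ahead of the robot, y to its left, z up, the work surface at z = 0. Lengths are in mm, angles in rad, forces in N, time in s.
With the tool pointing down it reaches from about 275 to 1000 mm from the base axis. Payload 8.4 kg.
Tool frame: the origin (TCP) lies midway between the tips of the shut fingers; the grasp point (between the pads) lies 19 mm behind it; z points along the fingers, y is the line along which they close (so a half turn about z gives the same grasp; the last joint's range is limited). The gripper opens to 85 mm and grips with 20 to 120 N. Pads are 22 mm wide; open, the fingers measure 114 mm over their backs; the gripper's body (76 mm by 85 mm) begins 54 mm behind the grasp point. The pads swing forward as they close: fully open they stand 13 mm farther back than shut.
Start: joints at [-1.107, 0.353, 1.633, -0, 1.155, -0.002], TCP at [280.71, -558.417, 231.281] pointing down, gripper open.
Joint ranges: [-2.63, 2.63], [-0.92, 2.1], [0.06, 2.66], [-1.3, 4.44], [0, 2.69], [-3.02, 3.02]. Speed limits (rad/s): [2.22, 2.22, 2.79, 3.14, 3.14, 3.14].

### API

Orientations are given as [roll, pitch, yaw] about the fixed x, y, z axes, in that order (R = Rz(yaw) Ry(pitch) Rx(roll)).
In Python, from rig import r, imaging gives the robot as it stands. The module is installed in compiled form; this text tells all that it offers.
- The arm moves only by the tool arm_command, never from a script. Its argument "deltas" is a list of rows, each an object of numbers: "hand": the finger opening in mm, from 0 to 85.4; "tx", "ty", "tz": the shift along the tool's x, y, z in mm; "wx", "wy", "wz": the turn, a rotation vector about the tool's x, y, z in rad. A call has 1 to 8 rows; each row shifts and turns the commanded pose from where the row before left it, along the tool's axes as they then stand; what a row does not reach is not made up. A row lasts 1/8 s, in which the tool goes at most 62.5 mm and 10.7 degrees, less where a joint would pass 70% of its speed; a pose out of reach is approached as far as the arm can. A call with a gripper value outside its range is refused whole. The fingers move at their own pace and stop on an object; "squeeze" is the grip in N (left out, the last holds). Time passes only in rows, so rows that do not move let the fingers close. It gives the time, the measured TCP pose, the force, the opening and the grip force at its end, in the units of the state.
- r.sense(): the state, without advancing time (a new reading comes with each control period).
- imaging.grab_frame(name): name is "side" or "top"; returns a dict with "image" (384x512x3 uint8, red, green, blue), "mtx" (3x3 intrinsics, pixels), "world_to_cam" (4x4, takes a point from world to camera coordinates). Camera axes: x right, y up, looking along -z (the intrinsics and any distortion apply to the point x, -y, -z); pixel columns grow to the right and rows downward; lengths in mm; the calibration is good to about 2 mm. A picture is of the moment at which its call begins. There is no depth.
- r.sign_off(): hands the job in; it is judged then, once.
The state is a dict: "clock": time; "qpos": joint angles; "qvel": joint speeds; "joint_efforts": joint torques, N m; "eef_pos": TCP position; "tcp_rot": TCP orientation; "contact_force": force on the tool from outside, world axes, zero at the start; "wrist_torque": the same for the moment, N m; "opening": opening from 0.0 (shut) to 1.0 (fully open); "grasp_force": force on a finger pad.
Only numpy, scipy, OpenCV 4.12 (cv2) and the standard library are available. Lean on these libraries where they do the work, as an engineer would, in place of code of your own. Each camera call takes 0.05 s, during which the arm holds its last target. There are 200 camera calls.

## Working session

There is one attempt and no reset: what is moved stays moved. The work goes in short steps, Python scripts to look and compute and a tool call to move; the robot and the scene stay as the last step left them, time stands still between calls to the robot, and variables do not carry over. Pictures are saved under pics/ and viewed, at most 10 in all, crops included, and the job is handed in when it is done.

Besides the shell and the picture viewer there is one more tool, called as a command line: name --argument value ..., lists and objects as JSON in quotes. arm_command: Moves the arm, as the interface text tells. Its arguments: {"type":"object","properties":{"deltas":{"type":"array"},"squeeze":{"type":"number"}},"required":["deltas"]}

```bash
mkdir -p pics; cat > h.py <<'E'
import cv2, numpy as np
from rig import r, imaging
def grab(n, f):
    d=imaging.grab_frame(n); cv2.imwrite(f,d["image"][:,:,::-1]); return d
def ray(d,u,v):
    M=d["world_to_cam"]; R,t=M[:3,:3],M[:3,3]
    c=-R.T@t; p=np.linalg.inv(d["mtx"])@[u,v,1]; w=R.T@(p*[1,-1,-1]); return c,w
def atz(d,u,v,z):
    c,w=ray(d,u,v); return (c+w*(z-c[2])/w[2]).round(1)
def proj(d,P):
    M=d["world_to_cam"]; p=(M[:3,:3]@np.array(P,float)+M[:3,3])*[1,-1,-1]; q=d["mtx"]@p; return (q[:2]/q[2]).round(1)
E
python3 - <<'E'
from h import *
for n in("top","side"):
    d=grab(n,f"pics/{n}0.png"); c,w=ray(d,256,192); print(n,c.round(),w.round(2),d["mtx"].round(1).tolist(),[k for k in d])
    cv2.imwrite(f"pics/{n}0b.png",cv2.resize(d["image"][:,:,::-1],(800,600),interpolation=cv2.INTER_CUBIC))
E
```

```text
top [ 510. -216.  971.] [ 0.07 -0.   -1.  ] [[454.2, 0.0, 253.9], [0.0, 454.2, 188.2], [0.0, 0.0, 1.0]] ['image', 'mtx', 'world_to_cam']
side [498. 477. 605.] [ 0.09 -0.81 -0.58] [[463.2, 0.0, 252.5], [0.0, 463.2, 194.7], [0.0, 0.0, 1.0]] ['image', 'mtx', 'world_to_cam']
```

View pics/top0b.png

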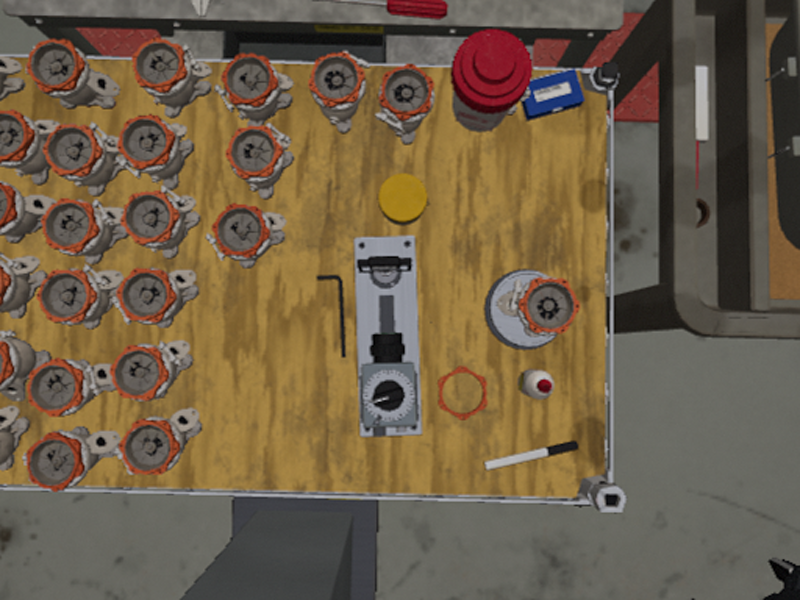

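View pics/side0b.png

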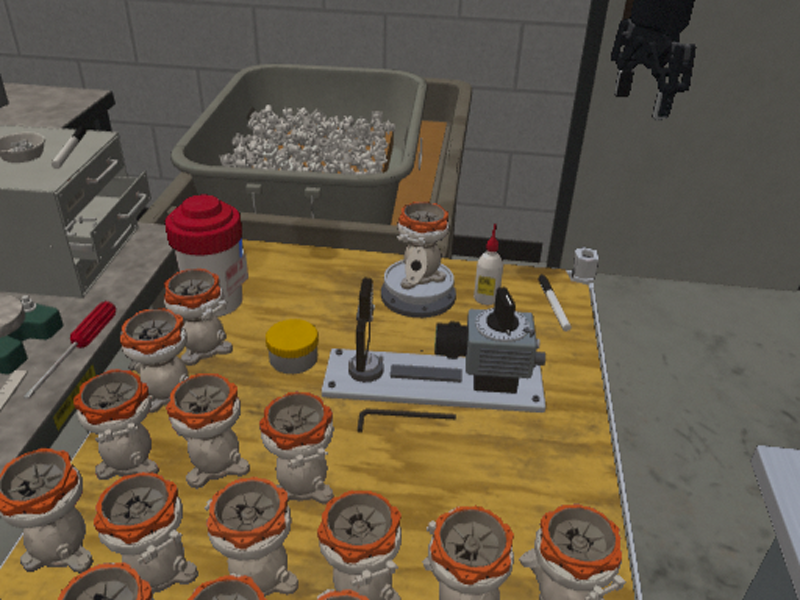

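The top view shows the dial at about (389,396), the mirror paddle at (386,266), and the nested valve at (545,305), all in 800-px coordinates. The side view shows the port hole at about (415,265). Next I'll take crops of the dial and port.

```bash
python3 - <<'E'
from h import *
d=imaging.grab_frame("top"); s=imaging.grab_frame("side")
a=cv2.resize(d["image"][145:285,222:275,::-1],None,fx=4.2,fy=4.2,interpolation=cv2.INTER_CUBIC)  # base plate
b=cv2.resize(d["image"][225:282,222:275,::-1],None,fx=7,fy=7,interpolation=cv2.INTER_CUBIC)
c=cv2.resize(s["image"][120:210,240:300,::-1],None,fx=4,fy=4,interpolation=cv2.INTER_CUBIC)
W=np.zeros((590,800,3),np.uint8)
W[:588,:a.shape[1]]=a[:588]; W[:399,225:225+371]=b; 
W[:360,600:800]=c[:,:200]
cv2.imwrite("pics/crop1.png",W)
f=1/1.5625
for n,u,v,z in[("dial",389,396,139),("paddle",386,264,140),("valve",547,306,136)]: print(n,atz(d,u*f,v*f,z))
for u,v in[(362,238),(414,236),(362,436),(421,433)]: print("plate",atz(d,u*f,v*f,12))
print("port",atz(s,415*f,265*f,69), "nest", atz(d,523*f,310*f,34))
E
```

```text
dial [ 454.2 -208.4  139. ]
paddle [ 608.4 -200.8  140. ]
valve [ 563.9 -391.7  136. ]
plate [ 658.5 -164.8   12. ]
plate [ 663.  -235.6   12. ]
plate [ 391.9 -172.5   12. ]
plate [ 397.8 -251.1   12. ]
port [ 570.8 -362.7   69. ] nest [ 564.4 -381.5   34. ]
```

View pics/crop1.png

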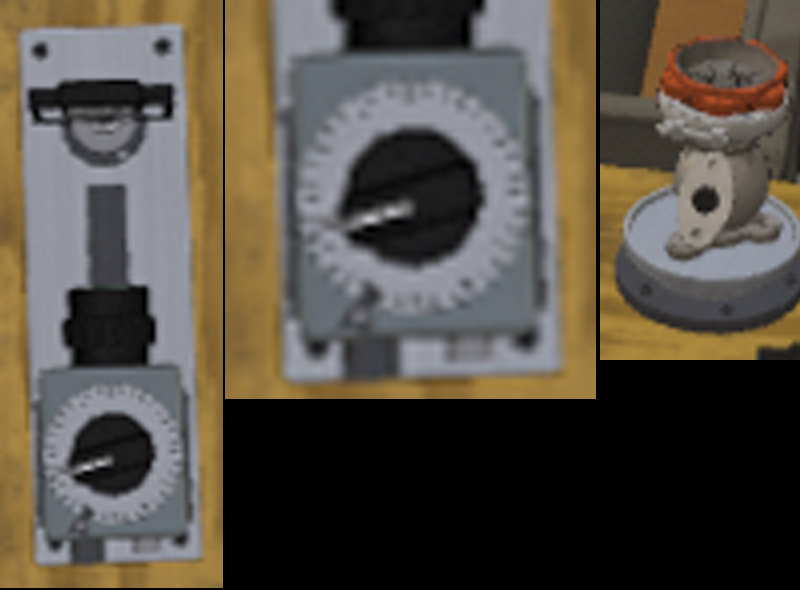

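The crop shows the pointer line running from (410,207) to (343,224), the tab from (370,290) to (352,328), the scale disc centred at about (413,197), and the port hole at (705,199).

```bash
cat > m.py <<'E'
from h import *
def run():
    d=imaging.grab_frame("top"); s=imaging.grab_frame("side")
    B=lambda x,y,z: atz(d,222+(x-225)/7-.43,225+y/7-.43,z)
    A=lambda x,y,z: atz(d,222+x/4.2-.4,145+y/4.2-.4,z)
    C=lambda x,y,z: atz(s,240+(x-600)/4-.4,120+y/4-.4,z)
    disc=B(413,197,101); print("disc",disc,"L/R/T/B",B(300,197,101),B(525,197,101),B(413,80,101),B(413,313,101))
    c=[B(293,60,96),B(530,48,96),B(300,338,96),B(537,330,96)]; print("box",c,np.mean(c,0))
    print("plate",[A(*p,12) for p in[(22,30),(180,24),(37,563),(202,555)]])
    print("frame", A(30,105,101),A(172,101,101),"paddle",A(62,84,140),A(138,81,140))
    print("tab",B(370,290,103),B(352,328,103),"ptr",B(410,207,139),B(343,224,139),B(343,224,108))
    print("port",C(705,199,69))
run()
E
python3 m.py
```

```text
disc [ 453. -207.  101.] L/R/T/B [ 452.3 -176.3  101. ] [ 453.8 -237.4  101. ] [ 484.6 -206.1  101. ] [ 421.9 -207.8  101. ]
box [array([ 489.1, -173.1,   96. ]), array([ 494. , -237.9,   96. ]), array([ 413.9, -177.1,   96. ]), array([ 417.6, -241.6,   96. ])] [ 453.65  -207.425   96.   ]
plate [array([ 659.4, -154.5,   12. ]), array([ 664.5, -234.5,   12. ]), array([ 392.6, -169.8,   12. ]), array([ 398.6, -251.7,   12. ])]
frame [ 610.9 -164.9  101. ] [ 614.4 -230.   101. ] paddle [ 616. -181.  140.] [ 618.2 -214.3  140. ]
tab [ 427.9 -196.   103. ] [ 417.7 -191.4  103. ] ptr [ 452.9 -206.6  139. ] [ 448.1 -189.4  139. ] [ 445.8 -188.4  108. ]
port [ 570.4 -363.8   69. ]
```

```bash
python3 -c "
from h import *
from scipy.spatial.transform import Rotation as R
s=r.sense();print(s['eef_pos'],s['tcp_rot'],s['clock'],s['qpos']);print(R.from_euler('xyz',s['tcp_rot']).as_matrix().round(3))"
```

```text
[ 280.63157331 -558.26418055  231.02575526] [-3.14107681e+00  4.04005868e-06  4.65814930e-01] 0.3 [-1.10740000e+00  3.53235902e-01  1.63365159e+00 -5.77959202e-06
  1.15522099e+00 -2.41626890e-03]
[[ 0.893  0.449 -0.   ]
 [ 0.449 -0.893  0.   ]
 [-0.    -0.001 -1.   ]]
```

arm_command --deltas '[{"tx": 39,"ty": -29.5,"hand": 50},{"tx": 39,"ty": -29.5},{"tx": 39,"ty": -29.5},{"tx": 39,"ty": -29.5},{"tx": 39,"ty": -29.5},{"tx": 39,"ty": -29.5},{"tx": 39,"ty": -29.5},{"tx": 39,"ty": -29.5}]'

```text
schema error: expected keys hand, tx, ty, tz, wx, wy, wz
```

arm_command --deltas '[{"wz": -0.175},{"wz": -0.175},{"wz": -0.175},{"wz": -0.175},{"wz": -0.175},{"wz": -0.175},{"wz": -0.175},{"wz": -0.175}]'

```text
schema error: expected keys hand, tx, ty, tz, wx, wy, wz
```

arm_command --deltas '[{},{}]'

```text
schema error: expected keys hand, tx, ty, tz, wx, wy, wz
```

All keys are needed in every row.

arm_command --deltas '[{"hand": 50,"tx": 39,"ty": -29.5,"tz": 0,"wx": 0,"wy": 0,"wz": 0},{"hand": 50,"tx": 39,"ty": -29.5,"tz": 0,"wx": 0,"wy": 0,"wz": 0},{"hand": 50,"tx": 39,"ty": -29.5,"tz": 0,"wx": 0,"wy": 0,"wz": 0},{"hand": 50,"tx": 39,"ty": -29.5,"tz": 0,"wx": 0,"wy": 0,"wz": 0},{"hand": 50,"tx": 39,"ty": -29.5,"tz": 0,"wx": 0,"wy": 0,"wz": 0},{"hand": 50,"tx": 39,"ty": -29.5,"tz": 0,"wx": 0,"wy": 0,"wz": 0},{"hand": 50,"tx": 39,"ty": -29.5,"tz": 0,"wx": 0,"wy": 0,"wz": 0},{"hand": 50,"tx": 39,"ty": -29.5,"tz": 0,"wx": 0,"wy": 0,"wz": 0}]'

```text
clock: 1.3
eef_pos: [454.0, -206.0, 231.5]
tcp_rot: [3.141, -0.0, 0.466]
contact_force: [0.3, -0.2, -0.4]
opening: 0.585
grasp_force: 0.0
```

arm_command --deltas '[{"hand": 50,"tx": 0,"ty": 0,"tz": 0,"wx": 0,"wy": 0,"wz": -0.175},{"hand": 50,"tx": 0,"ty": 0,"tz": 0,"wx": 0,"wy": 0,"wz": -0.175},{"hand": 50,"tx": 0,"ty": 0,"tz": 0,"wx": 0,"wy": 0,"wz": -0.175},{"hand": 50,"tx": 0,"ty": 0,"tz": 0,"wx": 0,"wy": 0,"wz": -0.175},{"hand": 50,"tx": 0,"ty": 0,"tz": 0,"wx": 0,"wy": 0,"wz": -0.175},{"hand": 50,"tx": 0,"ty": 0,"tz": 0,"wx": 0,"wy": 0,"wz": -0.175},{"hand": 50,"tx": 0,"ty": 0,"tz": 0,"wx": 0,"wy": 0,"wz": -0.175},{"hand": 50,"tx": 0,"ty": 0,"tz": 0,"wx": 0,"wy": 0,"wz": -0.175}]'

```text
clock: 2.3
eef_pos: [453.5, -207.4, 231.3]
tcp_rot: [3.142, 0.0, 1.872]
contact_force: [0.5, -0.0, 0.6]
opening: 0.584
grasp_force: 0.0
```

arm_command --deltas '[{"hand": 50,"tx": 0,"ty": 0,"tz": 0,"wx": 0,"wy": 0,"wz": 0},{"hand": 50,"tx": 0,"ty": 0,"tz": 0,"wx": 0,"wy": 0,"wz": 0}]'

```text
clock: 2.55
eef_pos: [453.5, -207.4, 231.3]
tcp_rot: [3.142, -0.0, 1.862]
contact_force: [-0.2, -0.4, -0.1]
opening: 0.587
grasp_force: 0.0
```

arm_command --deltas '[{"hand": 50,"tx": 0,"ty": 0,"tz": 20,"wx": 0,"wy": 0,"wz": 0},{"hand": 50,"tx": 0,"ty": 0,"tz": 20,"wx": 0,"wy": 0,"wz": 0},{"hand": 50,"tx": 0,"ty": 0,"tz": 20,"wx": 0,"wy": 0,"wz": 0},{"hand": 50,"tx": 0,"ty": 0,"tz": 20,"wx": 0,"wy": 0,"wz": 0},{"hand": 50,"tx": 0,"ty": 0,"tz": 10,"wx": 0,"wy": 0,"wz": 0},{"hand": 50,"tx": 0,"ty": 0,"tz": 0,"wx": 0,"wy": 0,"wz": 0}]'

```text
clock: 3.3
eef_pos: [453.2, -207.3, 140.9]
tcp_rot: [-3.141, -0.001, 1.865]
contact_force: [-1.5, 0.4, -0.2]
opening: 0.586
grasp_force: 0.0
```

```bash
cat > v.py <<'E'
import sys
from h import *
def view(f,u0=255,u1=355,v0=140,v1=260,k=5):
    s=imaging.grab_frame("side"); cv2.imwrite(f,cv2.resize(s["image"][v0:v1,u0:u1,::-1],None,fx=k,fy=k,interpolation=cv2.INTER_CUBIC))
    q=r.sense(); print(q["eef_pos"].round(1),q["tcp_rot"].round(3),q["qpos"][5])
if __name__=="__main__": view(sys.argv[1],*map(int,sys.argv[2:]))
E
python3 v.py pics/d1.png
```

```text
[ 453.6 -207.5  141.5] [-3.142 -0.     1.865] -0.7261410609256942
```

View pics/d1.png

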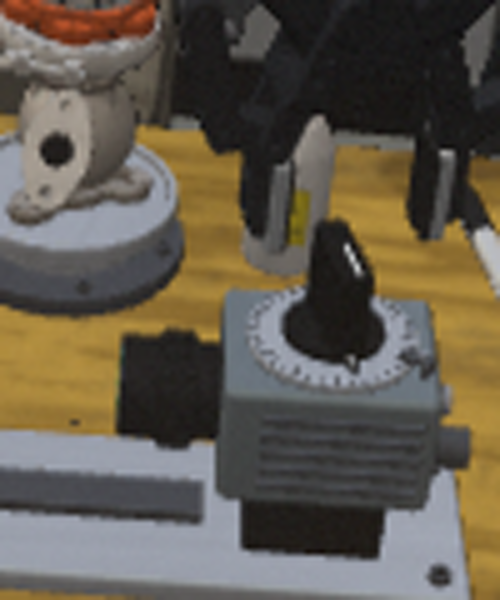

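The side crop shows the fingers straddling the bar, the pointer nose at about (352,366), the tab at about (405–430,358), and the port hole at (56,149). I'll descend 30 mm and close.

arm_command --deltas '[{"hand": 50,"tx": 0,"ty": 0,"tz": 15,"wx": 0,"wy": 0,"wz": 0},{"hand": 50,"tx": 0,"ty": 0,"tz": 15,"wx": 0,"wy": 0,"wz": 0},{"hand": 50,"tx": 0,"ty": 0,"tz": 0,"wx": 0,"wy": 0,"wz": 0},{"hand": 8,"tx": 0,"ty": 0,"tz": 0,"wx": 0,"wy": 0,"wz": 0},{"hand": 8,"tx": 0,"ty": 0,"tz": 0,"wx": 0,"wy": 0,"wz": 0},{"hand": 8,"tx": 0,"ty": 0,"tz": 0,"wx": 0,"wy": 0,"wz": 0},{"hand": 8,"tx": 0,"ty": 0,"tz": 0,"wx": 0,"wy": 0,"wz": 0}]' --squeeze 30

```text
clock: 4.22
eef_pos: [453.2, -207.6, 111.7]
tcp_rot: [-3.141, 0.0, 1.866]
contact_force: [-4.5, -1.0, 5.5]
opening: 0.146
grasp_force: 32.8
```

```bash
python3 -c "
from h import *
q=r.sense();print(q)
s=imaging.grab_frame('side')
f=lambda u,v,z:atz(s,255+u/5-.4,140+v/5-.4,z)
print('nose',f(352,366,105),'tab',f(405,356,103),f(430,360,103),'dial disc c',f(333,335,101),'L',f(247,335,101),f(420,335,101))
print('lens',f(120,395,70),'port',f(57,149,69))
for a in (0.2,0.3,0.4):print(a,(proj(s,[453.2-25*np.sin(a),-207.2+25*np.cos(a),105])-[255,140])*5+2)
for a in (1.05,1.15,1.25):print(a,(proj(s,[453.2-32*np.sin(a),-207.2+32*np.cos(a),103])-[255,140])*5+2)
"
```

```text
{'clock': 4.225, 'qpos': array([-4.32268562e-01,  3.16029302e-01,  2.00423961e+00, -7.08253978e-04,
        8.21423861e-01, -7.27066272e-01]), 'qvel': array([ 1.72068064e-03,  1.27330216e-03,  8.65266550e-05, -9.44273907e-05,
       -1.64028700e-03,  6.41976519e-04]), 'joint_efforts': array([ 1.67536452e+00, -4.68501520e+01, -2.61025482e+01,  8.31834488e-01,
       -1.07102226e+00,  3.11473757e-02]), 'eef_pos': array([ 453.22487117, -207.64792853,  111.69795662]), 'tcp_rot': array([-3.14117314e+00,  3.20737621e-04,  1.86607658e+00]), 'contact_force': array([-4.5490604 , -0.99101526,  5.51277927]), 'wrist_torque': array([-0.25445157,  0.64809595,  0.04116279]), 'grasp_force': 32.83981204032898, 'opening': 0.14623369305679623}
nose [ 446.3 -183.3  105. ] tab [ 427.3 -194.9  103. ] [ 418.4 -194.   103. ] dial disc c [ 452.9 -205.9  101. ] L [ 483.8 -200.8  101. ] [ 421.5 -211.2  101. ]
lens [ 528.  -197.5   70. ] port [ 570.  -363.7   69. ]
0.2 [346.5 366.5]
0.3 [353.5 366. ]
0.4 [360. 365.]
1.05 [410.5 362.5]
1.15 [414.5 358.5]
1.25 [417.5 353.5]
```

arm_command --deltas '[{"hand": 8,"tx": 0,"ty": 0,"tz": 0,"wx": 0,"wy": 0,"wz": -0.06},{"hand": 8,"tx": 0,"ty": 0,"tz": 0,"wx": 0,"wy": 0,"wz": -0.16},{"hand": 8,"tx": 0,"ty": 0,"tz": 0,"wx": 0,"wy": 0,"wz": -0.16},{"hand": 8,"tx": 0,"ty": 0,"tz": 0,"wx": 0,"wy": 0,"wz": -0.16},{"hand": 8,"tx": 0,"ty": 0,"tz": 0,"wx": 0,"wy": 0,"wz": -0.16},{"hand": 8,"tx": 0,"ty": 0,"tz": 0,"wx": 0,"wy": 0,"wz": -0.12},{"hand": 8,"tx": 0,"ty": 0,"tz": 0,"wx": 0,"wy": 0,"wz": -0.04},{"hand": 8,"tx": 0,"ty": 0,"tz": 0,"wx": 0,"wy": 0,"wz": 0}]'

```text
clock: 5.28
eef_pos: [453.3, -207.5, 111.7]
tcp_rot: [-3.141, -0.0, 2.726]
contact_force: [-3.5, -0.2, 5.5]
opening: 0.143
grasp_force: 32.9
```

arm_command --deltas '[{"hand": 8,"tx": 0,"ty": 0,"tz": 0,"wx": 0,"wy": 0,"wz": 0},{"hand": 50,"tx": 0,"ty": 0,"tz": 0,"wx": 0,"wy": 0,"wz": 0},{"hand": 50,"tx": 0,"ty": 0,"tz": 0,"wx": 0,"wy": 0,"wz": 0},{"hand": 50,"tx": 0,"ty": 0,"tz": 0,"wx": 0,"wy": 0,"wz": 0},{"hand": 50,"tx": 0,"ty": 0,"tz": -20,"wx": 0,"wy": 0,"wz": 0},{"hand": 50,"tx": 0,"ty": 0,"tz": -30,"wx": 0,"wy": 0,"wz": 0},{"hand": 50,"tx": 0,"ty": 0,"tz": -20,"wx": 0,"wy": 0,"wz": 0}]'

```text
clock: 6.15
eef_pos: [453.9, -207.5, 182.5]
tcp_rot: [3.142, 0.001, 2.726]
contact_force: [0.8, 0.1, 0.0]
opening: 0.59
grasp_force: 0.0
```

```bash
python3 v.py pics/d2.png 290 350 180 240 9
```

```text
[ 455.  -208.   184.6] [3.142 0.004 2.726] -1.5870207438747301
```

View pics/d2.png

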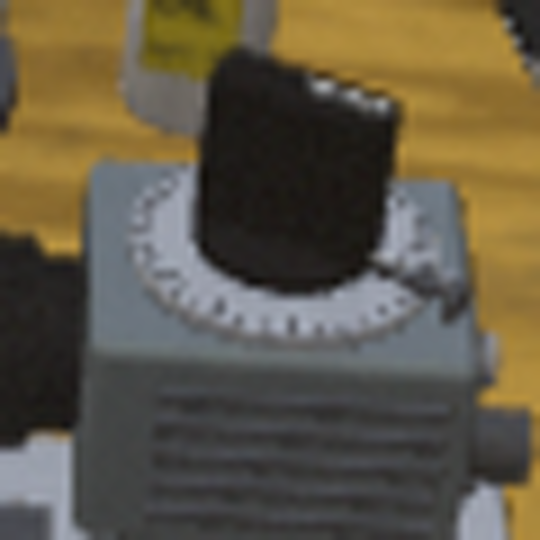

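The pointer nose appears to meet the tab's inner end, near (385–410,268). I'll check from above once the arm is over the mirror.

arm_command --deltas '[{"hand": 50,"tx": -35,"ty": 18,"tz": 0,"wx": 0,"wy": 0,"wz": 0},{"hand": 50,"tx": -35,"ty": 18,"tz": 0,"wx": 0,"wy": 0,"wz": 0},{"hand": 50,"tx": -35,"ty": 18,"tz": 0,"wx": 0,"wy": 0,"wz": 0},{"hand": 50,"tx": -35,"ty": 18,"tz": 0,"wx": 0,"wy": 0,"wz": 0}]'

```text
clock: 6.7
eef_pos: [611.8, -197.9, 180.5]
tcp_rot: [3.142, -0.0, 2.726]
contact_force: [-1.7, 0.4, -0.6]
opening: 0.589
grasp_force: 0.0
```

arm_command --deltas '[{"hand": 50,"tx": 0,"ty": 0,"tz": 0,"wx": 0,"wy": 0,"wz": 0.157},{"hand": 50,"tx": 0,"ty": 0,"tz": 0,"wx": 0,"wy": 0,"wz": 0.157},{"hand": 50,"tx": 0,"ty": 0,"tz": 0,"wx": 0,"wy": 0,"wz": 0.157},{"hand": 50,"tx": 0,"ty": 0,"tz": 0,"wx": 0,"wy": 0,"wz": 0.157},{"hand": 50,"tx": 0,"ty": 0,"tz": 0,"wx": 0,"wy": 0,"wz": 0.157},{"hand": 50,"tx": 0,"ty": 0,"tz": 0,"wx": 0,"wy": 0,"wz": 0.157},{"hand": 50,"tx": 0,"ty": 0,"tz": 0,"wx": 0,"wy": 0,"wz": 0.157},{"hand": 50,"tx": 0,"ty": 0,"tz": 0,"wx": 0,"wy": 0,"wz": 0}]'

```text
clock: 7.7
eef_pos: [610.5, -198.0, 180.5]
tcp_rot: [-3.141, -0.0, 1.628]
contact_force: [0.1, 0.6, -0.3]
opening: 0.589
grasp_force: 0.0
```

```bash
python3 - <<'E'
from h import *
q=r.sense(); print(q["eef_pos"].round(1),q["tcp_rot"].round(3))
d=imaging.grab_frame("top");s=imaging.grab_frame("side")
a=cv2.resize(d["image"][220:285,225:275,::-1],None,fx=8,fy=8,interpolation=cv2.INTER_CUBIC)
b=cv2.resize(s["image"][120:250,205:305,::-1],None,fx=4,fy=4,interpolation=cv2.INTER_CUBIC)
W=np.zeros((520,800,3),np.uint8);W[:,:400]=a;W[:,400:]=b;cv2.imwrite("pics/m1.png",W)
E
```

```text
[ 610.5 -198.   180.5] [-3.141 -0.     1.628]
```

View pics/m1.png

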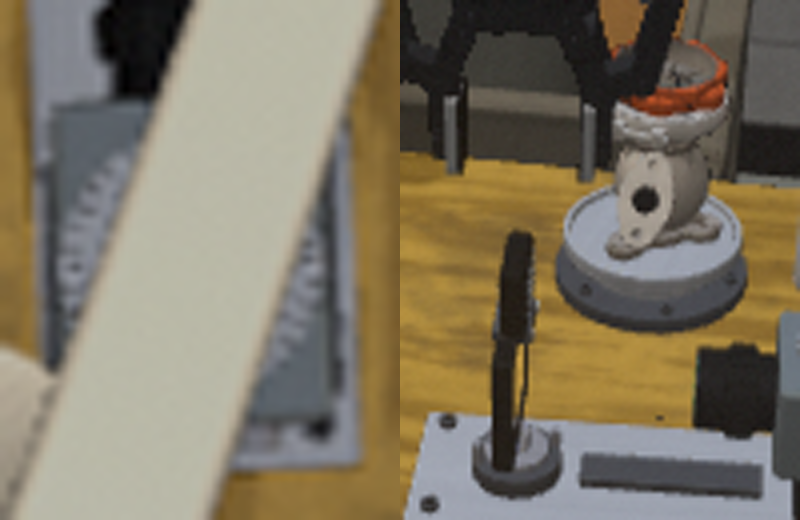

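The arm hides the dial from above. In the side view, the finger pads straddle the paddle (455/587 around 519). I'll step aside briefly to check the dial.

arm_command --deltas '[{"hand": 50,"tx": 50,"ty": 0,"tz": 0,"wx": 0,"wy": 0,"wz": 0},{"hand": 50,"tx": 50,"ty": 0,"tz": 0,"wx": 0,"wy": 0,"wz": 0},{"hand": 50,"tx": 50,"ty": 0,"tz": 0,"wx": 0,"wy": 0,"wz": 0},{"hand": 50,"tx": 50,"ty": 0,"tz": 0,"wx": 0,"wy": 0,"wz": 0},{"hand": 50,"tx": 0,"ty": 0,"tz": 0,"wx": 0,"wy": 0,"wz": 0}]'

```text
clock: 8.43
eef_pos: [599.1, 4.6, 181.2]
tcp_rot: [-3.141, -0.001, 1.633]
contact_force: [1.0, -0.8, 0.2]
opening: 0.585
grasp_force: 0.0
```

```bash
python3 - <<'E'
from h import *
q=r.sense(); print(q["eef_pos"].round(1),q["tcp_rot"].round(3))
I=[imaging.grab_frame("top")["image"].astype(float) for _ in range(6)]
J=[imaging.grab_frame("side")["image"].astype(float) for _ in range(6)]
m=np.clip(np.mean(I,0)*1.3,0,255).astype(np.uint8)[:,:,::-1]; n=np.clip(np.mean(J,0)*1.6,0,255).astype(np.uint8)[:,:,::-1]
a=cv2.resize(m[228:278,225:275],None,fx=8,fy=8,interpolation=cv2.INTER_CUBIC)
b=cv2.resize(n[185:235,295:345],None,fx=8,fy=8,interpolation=cv2.INTER_CUBIC)
cv2.imwrite("pics/d3.png",np.hstack([a,b]))
d=imaging.grab_frame("top");s=imaging.grab_frame("side")
for t in(1.05,1.1,1.15,1.2,1.25):
  P=lambda R,z:[453.3-R*np.sin(t),-207.3+R*np.cos(t),z]
  print(t,"top: nose",(proj(d,P(25,105))-[225,228])*8+3.5,"tabout",(proj(d,P(38,103))-[225,228])*8+3.5,"bartop",(proj(d,P(19,139))-[225,228])*8+3.5,
   "side: nose",(proj(s,P(25,105))-[295,185])*8+403.5-np.array([0,400]),"tabout",(proj(s,P(38,103))-[295,185])*8+[403.5,3.5])
E
```

```text
[599.1   4.6 181.2] [-3.141e+00 -1.000e-03  1.633e+00]
1.05 top: nose [137.1 292.3] tabout [108.3 339.5] bartop [146.7 283.5] side: nose [709.9 201.1] tabout [760.3 230.7]
1.1 top: nose [141.9 294.7] tabout [115.5 343.5] bartop [150.7 285.1] side: nose [712.3 198.7] tabout [764.3 226.7]
1.15 top: nose [146.7 297.9] tabout [122.7 346.7] bartop [153.9 287.5] side: nose [714.7 195.5] tabout [767.5 222.7]
1.2 top: nose [151.5 299.5] tabout [129.9 349.9] bartop [157.9 289.1] side: nose [717.1 192.3] tabout [770.7 217.9]
1.25 top: nose [156.3 301.9] tabout [137.9 353.1] bartop [161.9 290.7] side: nose [718.7 189.9] tabout [773.9 213.1]
```

View pics/d3.png

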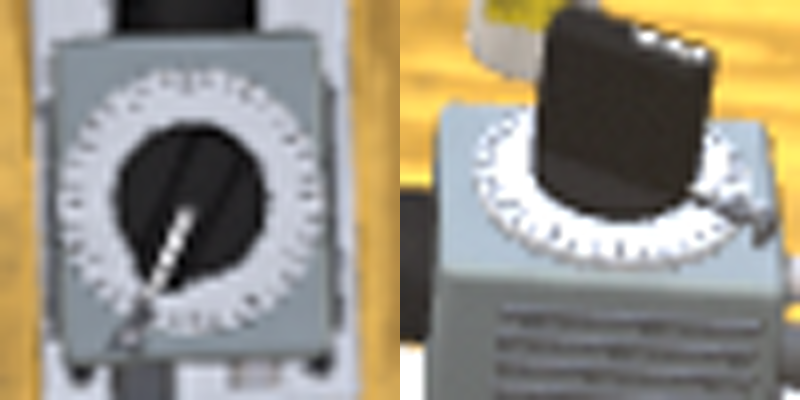

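Dial confirmed: the pointer line (187,210)→(150,292), extended, runs straight along the tab (143,305)→(125,345). Back to the mirror.

arm_command --deltas '[{"hand": 50,"tx": -50,"ty": 0,"tz": 0,"wx": 0,"wy": 0,"wz": 0},{"hand": 50,"tx": -50,"ty": 0,"tz": 0,"wx": 0,"wy": 0,"wz": 0},{"hand": 50,"tx": -50,"ty": 0,"tz": 0,"wx": 0,"wy": 0,"wz": 0},{"hand": 50,"tx": -50,"ty": 2,"tz": 0,"wx": 0,"wy": 0,"wz": 0},{"hand": 50,"tx": 0,"ty": 0,"tz": 0,"wx": 0,"wy": 0,"wz": 0},{"hand": 50,"tx": 0,"ty": 0,"tz": 20,"wx": 0,"wy": 0,"wz": 0},{"hand": 50,"tx": 0,"ty": 0,"tz": 10,"wx": 0,"wy": 0,"wz": 0},{"hand": 50,"tx": 0,"ty": 0,"tz": 0,"wx": 0,"wy": 0,"wz": 0}]'

```text
clock: 10.12
eef_pos: [611.7, -196.5, 149.6]
tcp_rot: [-3.139, -0.001, 1.628]
contact_force: [0.4, 0.4, -0.1]
opening: 0.582
grasp_force: 0.0
```

```bash
python3 v.py pics/m2.png 205 305 140 260 5; python3 -c "
from h import *
s=imaging.grab_frame('side')
for p in ([613,-197.6,140],[613,-197.6,128],[607,-178.6,140],[619,-178.6,140],[613,-197.6,101]): print(p,(proj(s,p)-[205,140])*5+2)"
```

```text
[ 612.3 -196.9  150.5] [-3.140e+00 -1.000e-03  1.628e+00] -0.3708097332543564
[613, -197.6, 140] [143.5 217. ]
[613, -197.6, 128] [144.  244.5]
[607, -178.6, 140] [151.5 248.5]
[619, -178.6, 140] [117.5 245.5]
[613, -197.6, 101] [144. 305.]
```

View pics/m2.png

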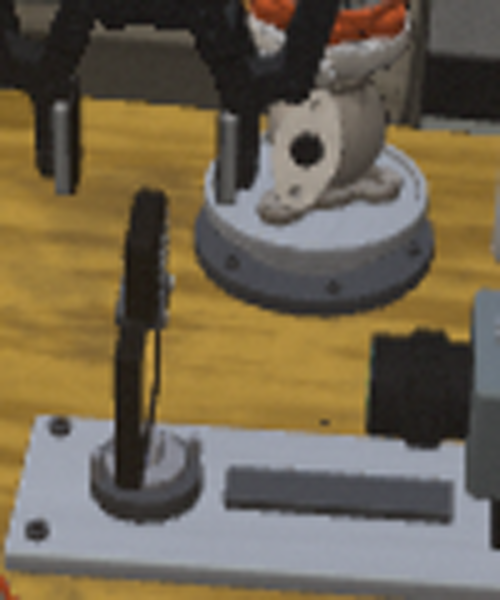

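Pads at 78 and 218 straddle the paddle (centre about 147). I'll descend and close.

arm_command --deltas '[{"hand": 50,"tx": 0,"ty": 0,"tz": 20,"wx": 0,"wy": 0,"wz": 0},{"hand": 50,"tx": 0,"ty": 0,"tz": 19,"wx": 0,"wy": 0,"wz": 0},{"hand": 50,"tx": 0,"ty": 0,"tz": 0,"wx": 0,"wy": 0,"wz": 0},{"hand": 8,"tx": 0,"ty": 0,"tz": 0,"wx": 0,"wy": 0,"wz": 0},{"hand": 8,"tx": 0,"ty": 0,"tz": 0,"wx": 0,"wy": 0,"wz": 0},{"hand": 8,"tx": 0,"ty": 0,"tz": 0,"wx": 0,"wy": 0,"wz": 0},{"hand": 8,"tx": 0,"ty": 0,"tz": 0,"wx": 0,"wy": 0,"wz": 0}]' --squeeze 40

```text
clock: 11.1
eef_pos: [612.8, -198.2, 112.9]
tcp_rot: [3.141, 0.0, 1.627]
contact_force: [-1.9, 0.3, 5.2]
opening: 0.134
grasp_force: 42.2
```

```bash
python3 -c "
from h import *
q=r.sense();print(q['eef_pos'],q['tcp_rot'],q['contact_force'],q['wrist_torque'],q['opening'])"
```

```text
[ 612.806087   -198.16231626  112.92880737] [3.14100213e+00 4.02687945e-04 1.62686469e+00] [-1.91463901  0.29867126  5.21414372] [-0.09114464  0.31116781  0.07516211] 0.1338605489320351
```

arm_command --deltas '[{"hand": 8,"tx": 0,"ty": 0,"tz": 0,"wx": 0,"wy": 0,"wz": -0.06},{"hand": 8,"tx": 0,"ty": 0,"tz": 0,"wx": 0,"wy": 0,"wz": -0.13},{"hand": 8,"tx": 0,"ty": 0,"tz": 0,"wx": 0,"wy": 0,"wz": -0.15},{"hand": 8,"tx": 0,"ty": 0,"tz": 0,"wx": 0,"wy": 0,"wz": -0.14},{"hand": 8,"tx": 0,"ty": 0,"tz": 0,"wx": 0,"wy": 0,"wz": -0.1},{"hand": 8,"tx": 0,"ty": 0,"tz": 0,"wx": 0,"wy": 0,"wz": -0.054},{"hand": 8,"tx": 0,"ty": 0,"tz": 0,"wx": 0,"wy": 0,"wz": 0},{"hand": 8,"tx": 0,"ty": 0,"tz": 0,"wx": 0,"wy": 0,"wz": 0}]'

```text
clock: 12.1
eef_pos: [612.9, -198.1, 112.9]
tcp_rot: [3.141, 0.001, 2.26]
contact_force: [-1.6, -0.4, 5.7]
opening: 0.134
grasp_force: 42.3
```

```bash
python3 - <<'E'
from h import *
q=r.sense();print(q['eef_pos'],q['tcp_rot'],q['contact_force'],q['wrist_torque'],q['opening'],q['grasp_force'])
s=imaging.grab_frame("side"); n=s["image"][125:255,200:310,::-1]
cv2.imwrite("pics/m3.png",cv2.resize(n,None,fx=4.5,fy=4.5,interpolation=cv2.INTER_CUBIC))
m=np.array([612.9,-198]);L=np.array([-1,-.058]);L/=np.hypot(*L);P=np.array([570.2,-363.7])-m
P/=np.hypot(*P);N=L+P;print("target yaw",np.arctan2(*-N[::-1])+np.pi/2)
for a in(2.2,2.26,2.32):
  t=np.array([np.cos(a),np.sin(a)])
  print(a,[((proj(s,[*(m+k*34*t),z])-[200,125])*4.5+2).round() for k in(1,-1) for z in(101,45)])
E
```

```text
[ 612.90437376 -198.14842591  112.9301043 ] [3.14112911e+00 6.72836379e-04 2.25976943e+00] [-1.57597238 -0.36909417  5.74012508] [ 0.02775323  0.28426939 -0.08656576] 0.1341930498321812 42.28060305118561
target yaw 2.25905831056783
2.2 [array([191., 387.]), array([189., 495.]), array([116., 299.]), array([118., 404.])]
2.26 [array([195., 386.]), array([194., 493.]), array([112., 300.]), array([114., 405.])]
2.32 [array([200., 384.]), array([198., 492.]), array([108., 301.]), array([110., 407.])]
```

View pics/m3.png

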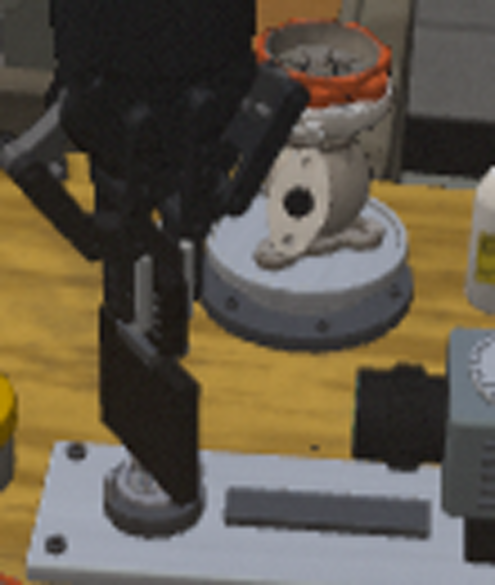

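The mirror frame spans 102–198 px, which fits a tool yaw of 2.26 against a target of 2.259. The port hole is at (298,202). The arm is at rest and holding, and everything else is in place.

```bash
python3 -c "
from h import *
print(r.sign_off())"
```

```text
the job is handed in; nothing more can be done
None
```

I handed the job in: the dial pointer is lined up with the index tab, and the gripper is holding the mirror at about 0.63 rad, which by my measurements centres the port in the camera's picture (I had no view through that camera to check).

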